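# Three walnuts from the nut dispenser

### The arm

A 6-joint arm with a two-finger parallel gripper is mounted at the origin on a cart in front of the work surface, level with it; the furniture and walls round the work are solid. World frame = base frame: x ahead of the robot, y to its left, z up, the work surface at z = 0. Lengths are in m, angles in rad, forces in N, time in s.
With the tool pointing down it reaches from about 0.35 to 0.775 m from the base axis. Payload 5.5 kg.
Tool frame: the origin (TCP) lies at the very end of the fingers, on their centre line; the grasp point (between the pads) lies env.pinch_z behind it (env.pinch_z is the distance from the TCP to the grasp point, in m); z points along the fingers, y is the line along which they close (so a half turn about z gives the same grasp; the last joint's range is limited). The gripper opens to 85 mm and grips with 20 to 120 N. Pads are 22 mm wide; open, the fingers measure 114 mm over their backs; the gripper's body (76 mm by 85 mm) begins 54 mm behind the grasp point. The pads swing forward as they close: fully open they stand 13 mm farther back than shut.
Start: joints at [-1.438, 0.313, 0.046, 1.304, 0, 1.431], TCP at [0.155, -0.554, 0.231] pointing down, gripper open.
Joint ranges: [-2.76, 2.76], [-0.86, 1.69], [-1.03, 1.26], [-2.2, 2.34], [-1.47, 1.5], [-3.14, 3.14]. Speed limits (rad/s): [2.57, 2.57, 3.14, 3.14, 3.14, 3.14].

### API

Orientations are given as a unit quaternion [w, x, y, z].
In Python, from workcell import env, eyes gives the robot as it stands.
- The arm moves only by the shell command python3 -m jog 'ROWS' [FORCE]. ROWS is JSON, one flat list of numbers, 7 for each row, row after row: the shift along the world's x, y, z as a fraction of full scale, then the turn, a rotation vector about the world's x, y, z as a fraction of full scale, then the opening, from -1 (shut) to 1 (fully open), so that 0 is half open. A call has 1 to 12 rows; each row is the pose to reach, as a shift and turn from the pose commanded when the call began, turning the shorter way round; what a row does not reach only later rows make up. Full scale, the value 1, is 20 cm for a shift and pi rad for a turn. A row lasts 1/12 s, in which the tool goes at most 41.7 mm and 7.16 degrees, less where a joint would pass 70% of its speed; a pose out of reach is approached as far as the arm can. A call with a number of a shift or a turn outside -1 to 1 is refused whole. A call with a gripper value outside its range is refused whole. The fingers move at their own pace and stop on an object; FORCE is the grip in N (left out, the last holds). Time passes only in rows, so rows that repeat a pose let the fingers close. It gives the time, the measured TCP pose, the force, the opening and the grip force at its end, in the units of the state.
- env.get_state(): the state, without advancing time (a new reading comes with each control period).
- eyes.read_camera(name): name is "scene" or "top"; returns (picture, depth): 400x640x3 uint8, red, green, blue; 400x640 float32, m along the optical axis (not along the pixel's ray), 0 where there is no reading.
- eyes.calibration(name): a dict with "fx", "fy", "cx", "cy" (pixels), "k1" (the pictures are not rectified: a ray, as slopes to the right and down, at radius r is drawn at 1 + k1 r^2 times it, then the intrinsics apply), "R" (3x3) and "t" (3): a world point X has camera coordinates R X + t. Camera axes: x right, y down, z forward; pixel columns grow to the right and rows downward; lengths in m; the calibration is good to about 2 mm. A picture is of the moment at which its call begins. calibration takes no time and is no camera call.
- env.hand_in(): hands the job in; it is judged then, once.
The state is a dict: "clock": time; "joint_pos": joint angles; "qvel": joint speeds; "tau": joint torques, N m; "tcp_pos": TCP position; "orientation": TCP orientation; "wrist_force": force on the tool from outside, world axes, zero at the start; "ft_torque": the same for the moment, N m; "finger_gap": finger opening in m; "grip_force": force on a finger pad.
Only numpy, scipy, OpenCV 4.12 (cv2) and the standard library are available. Lean on these libraries where they do the work, as an engineer would, in place of code of your own. Each camera call takes 0.05 s, during which the arm holds its last target. There are 200 camera calls.

### The job

Stand the bowl on the dispenser's foot plate under the spout, then turn the wing knob clockwise three clicks so that exactly three walnuts drop into the bowl and the knob is left resting in its third click. Then take the bowl with its walnuts and set it down upright on the chopping board, without knocking over or pushing the tub and the glass standing near by.

Things in the scene. Friction and masses are not known exactly. Their poses are not given: they have to be found in the camera images.
- dispenser: White nut dispenser, 130 wide, 225 deep, 360 high, fixed. Origin on the worktop below the paddle wheel's centre (0, 0, 160); x points to its back, away from the knob, z up. Steel foot plate 6 thick, x -135 to +90. The wheel's axis leans 40 degrees forward: (-sin 40, 0, cos 40). Clear feed tube behind the knob: x -2 to +39, y +-21, to the top. Column behind the bowl's place from x = -2.
- knob (a joint): Angle of paddle wheel and wing knob: 0 at the start, grows clockwise as seen facing the knob; a stop prevents turning back past the start. A spring detent clicks every 60 degrees (1.047 rad; up to about 0.25 N m to pass) and pulls the knob into the nearest click when let go; three clicks = 3.14. One walnut falls in the last third of each click.
- knob_grip (a point): Grip point on the knob's axis, (-57, 0, 227) in the dispenser's frame. z points outward along the axis (40 degrees from vertical). The knob is a black flat wing 66 long (along x), 14 thick (along y: grip across it), reaching 40 below to 14 above this point; below it a round skirt 48 wide. Turns with the knob; at joint 0 x points up the slope, to the back.
- spout (a point): Centre of the spout's lower opening (50 by 64 outside), 86 above the worktop, 74 in front of the dispenser's origin; walnuts fall from here. Axes as the dispenser's. The bowl passes below it with 34 to spare when on the foot plate: bring it in and out low, from the front or a side.
- bowl_centre (a point): White stoneware bowl with one stub handle: 110 wide at the rim, 64 at the foot, 46 high, wall 5, 260 g. The point lies on its axis 23 above its underside; the handle points along the point's -x, z is up.
- bowl: The same bowl; origin at the centre of its underside, same axes.
- bowl_handle (a point): Grip point of the bowl's handle, 90 from the bowl's axis (along its -x) and 35 above its underside. The handle is a bar 16 wide (across, along y), 20 tall (z 25 to 45 above the underside), reaching out to 114 from the axis; grip it from above across the 16.
- board_top (a point): Centre of the upper face of the white chopping board, 200 (x) by 300 (y), 11 thick, lying fixed on the worktop.
- walnut_1: Walnut, round, 32 across, 14 g, origin at its centre. Lies in the paddle wheel and drops at click 1.
- walnut_2: Walnut, round, 32 across, 14 g, origin at its centre. Lies in the paddle wheel and drops at click 2.
- walnut_3: Walnut, round, 32 across, 14 g, origin at its centre. Lies in the paddle wheel and drops at click 3.
- walnut_4: Walnut, round, 32 across, 14 g, origin at its centre. Waits in the feed tube, place 1 from below; must stay in the dispenser.
- walnut_5: Walnut, round, 32 across, 14 g, origin at its centre. Waits in the feed tube, place 2 from below; must stay in the dispenser.
- walnut_6: Walnut, round, 32 across, 14 g, origin at its centre. Waits in the feed tube, place 3 from below; must stay in the dispenser.
- walnut_7: Walnut, round, 32 across, 14 g, origin at its centre. Waits in the feed tube, place 4 from below; must stay in the dispenser.
- tub: Yoghurt tub with foil lid, 72 wide, 71 high, bystander standing between dispenser and board towards the back; origin at the centre of its underside.
- glass: Small drinking glass, 49 wide, 62 high, bystander standing behind the board; origin at the centre of its underside.

How it is judged:
On the way, in this order (a step that is already met when the one before it is completed fails the run):
1. the bowl stands upright on the foot plate under the spout (horizontal distance between bowl_centre and spout below 0.035 m and height (world z) of bowl_centre below 0.036 m and linear speed of bowl below 0.02 m/s and angle between bowl's own z axis and vertical below 0.1 rad), for 0.2 s.
2. three clicks on, with the three walnuts in the bowl under the spout (all of step 1 and distance between each of walnut_1, walnut_2, walnut_3 and bowl_centre below 0.048 m and height (world z) of each of walnut_4, walnut_5, walnut_6, walnut_7 above 0.12 m and value of joint knob between 2.9 and 3.38 rad), for 0.2 s.
At the end, for the whole second after the job is handed in: The bowl stands upright (within 6 degrees), at rest, on the board with its whole foot (its axis within 75 mm of the board's centre across and 125 mm along), walnuts 1 to 3 lie in it, walnuts 4 to 7 are still in the dispenser, and the knob rests in its third click (within 14 degrees of 180) (distance between each of walnut_1, walnut_2, walnut_3 and bowl_centre below 0.048 m and height (world z) of each of walnut_4, walnut_5, walnut_6, walnut_7 above 0.12 m and value of joint knob between 2.9 and 3.38 rad and x of bowl_centre in the frame of board_top between -0.075 and 0.075 m and y of bowl_centre in the frame of board_top between -0.125 and 0.125 m and angle between bowl's own z axis and vertical below 0.1 rad and height (world z) of bowl_centre between 0.029 and 0.039 m and linear speed of bowl below 0.02 m/s); the robot touches nothing.
It fails at once if the tub is knocked over or pushed more than 4 cm (distance of tub from where it was at the start of the episode above 0.04 m or angle between tub's own z axis and vertical above 0.6 rad).
It fails at once if the glass is knocked over or pushed more than 4 cm (distance of glass from where it was at the start of the episode above 0.04 m or angle between glass's own z axis and vertical above 0.6 rad).
It also fails if it takes over 67 s, if anything falls off the work surface, if the arm or the gripper's body presses on something with over 40 N, if the wrist force passes 120 N, or if a joint passes its speed limit or range.

## Working session

There is one attempt and no reset: what is moved stays moved. The work goes in short steps, Python scripts to look and compute and a shell command to move; the robot and the scene stay as the last step left them, time stands still between calls to the robot, and variables do not carry over. Pictures are saved under pics/ and viewed, at most 10 in all, crops included, and the job is handed in when it is done.

```bash
ls; mkdir -p pics; cat > h.py <<'E'
import numpy as np, cv2
from workcell import env, eyes
def ray(cal,u,v):
    d=np.array([(u-cal['cx'])/cal['fx'],(v-cal['cy'])/cal['fy']]); s=d.copy()
    for _ in range(20): s=d/(1+cal['k1']*(s@s))
    R=np.array(cal['R']);t=np.array(cal['t'])
    return -R.T@t, R.T@np.array([s[0],s[1],1.])
def onz(cal,u,v,z):
    o,d=ray(cal,u,v); return o+d*(z-o[2])/d[2]
def cloud(cal,dep):
    H,W=dep.shape; u,v=np.meshgrid(np.arange(W),np.arange(H))
    d=np.stack([(u-cal['cx'])/cal['fx'],(v-cal['cy'])/cal['fy']],-1); s=d.copy()
    for _ in range(20): s=d/(1+cal['k1']*(s**2).sum(-1,keepdims=True))
    c=np.concatenate([s,np.ones((H,W,1))],-1)*dep[...,None]
    P=(c-np.array(cal['t']))@np.array(cal['R']); P[dep<=0]=np.nan
    return P
def proj(cal,X):
    c=np.array(cal['R'])@np.array(X)+cal['t']; s=c[:2]/c[2]; s=s*(1+cal['k1']*(s@s))
    return s*[cal['fx'],cal['fy']]+[cal['cx'],cal['cy']]
E
python3 - <<'E'
from h import *
for n in ("scene","top"):
    p,d=eyes.read_camera(n); np.savez(f'{n}0.npz',p=p,d=d)
    cv2.imwrite(f'pics/{n}0.png',p[:,:,::-1])
    c=eyes.calibration(n); print(n,c,ray(c,320,200),(d>0).mean())
print(env.get_state(),env.pinch_z)
E
```

```text
pics
scene {'fx': 428.45189614110774, 'fy': 428.45189614110774, 'cx': 322.8039942185169, 'cy': 198.60644203539164, 'k1': -0.11756359218785427, 'R': array([[-0.66406515, -0.74767372,  0.00122329],
       [-0.4271373 ,  0.37802883, -0.82136955],
       [ 0.61365398, -0.5459654 , -0.5703951 ]]), 't': array([0.41549841, 0.40158466, 0.93219156])} (array([-0.12459326,  0.667791  ,  0.86105863]), array([ 0.61661068, -0.53984267, -0.57307467])) 0.97130078125
top {'fx': 506.502296026978, 'fy': 506.502296026978, 'cx': 321.1627881804751, 'cy': 199.54175956874997, 'k1': 0.009399534477562432, 'R': array([[-3.50632151e-01, -9.36513068e-01,  6.06007071e-04],
       [-8.35345347e-01,  3.12462106e-01, -4.52289270e-01],
       [ 4.23385458e-01, -1.59093385e-01, -8.91871094e-01]]), 't': array([0.25410961, 0.58626629, 1.333428  ])} (array([0.01427979, 0.26693054, 1.45425385]), array([ 0.42343466, -0.15666072, -0.89228168])) 0.96059375
{'clock': 0.1, 'joint_pos': array([-1.43763693e+00,  3.13933508e-01,  4.51197012e-02,  1.30359261e+00,
       -5.56488347e-06,  1.43122401e+00]), 'qvel': array([ 1.04419999e-03, -7.08274355e-04,  3.77250814e-03, -1.54349428e-04,
       -3.29719779e-05,  1.71872443e-03]), 'tau': array([ 2.60050554e-03, -4.81723952e+01,  2.99245584e+01,  1.27129626e-02,
       -2.58961763e-04, -5.36303887e-06]), 'tcp_pos': array([ 0.15482944, -0.55330684,  0.23050445]), 'orientation': array([-8.05048327e-04,  9.90716255e-01,  1.35943570e-01, -2.01091230e-07]), 'wrist_force': array([-0.84963321,  0.47806766,  0.48478526]), 'ft_torque': array([-0.04856961, -0.00473689, -0.00189549]), 'grip_force': 0.0, 'finger_gap': 0.08542075152672465} 0.0187
```

View pics/scene0.png

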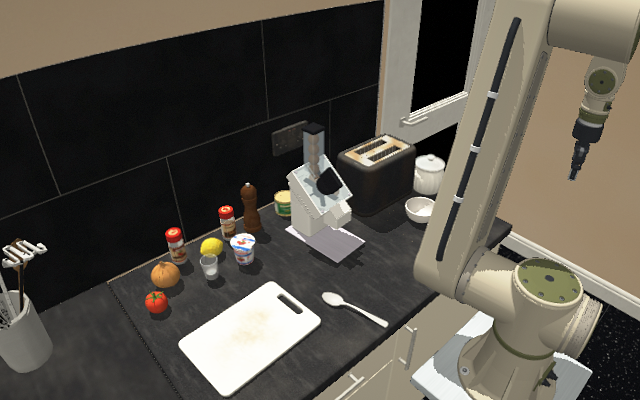

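View pics/top0.png

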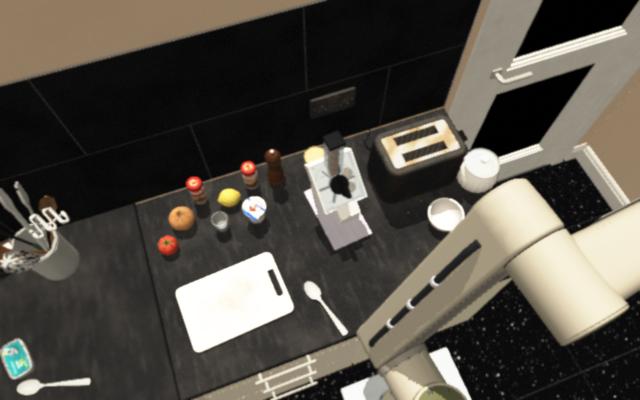

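The scene picture shows the bowl at (421,209), dispenser at (320,185), foot plate at (325,240), board at (250,335), tub at (243,248), glass at (209,266). In the top picture the bowl is at (447,215), foot plate at (340,225), board at (235,300), tub at (255,209) and glass at (220,222).

```bash
python3 - <<'E'
from h import *
S={}
for n in ("scene","top"):
    f=np.load(f'{n}0.npz'); c=eyes.calibration(n); S[n]=(f['p'],f['d'],c,cloud(c,f['d']))
def box(n,u0,u1,v0,v1): 
    return S[n][3][v0:v1,u0:u1].reshape(-1,3), S[n][0][v0:v1,u0:u1].reshape(-1,3).astype(int)
# board
for n in S:
    p=S[n][0].astype(int);P=S[n][3]
    m=((P[...,2]>0.004)&(P[...,2]<0.02)&(p.min(-1)>150)).astype(np.uint8)
    k,l,st,ce=cv2.connectedComponentsWithStats(m)
    i=1+np.argmax(st[1:,4]); q=P[l==i]; r=cv2.minAreaRect(q[:,:2].astype(np.float32)); print(n,'board',r,np.median(q[:,2]),st[i])
    # foot plate
    b=(slice(180,265),slice(280,372)) 
    mm=np.zeros_like(m); mm[b]=((P[b][...,2]>0.002)&(P[b][...,2]<0.012)&(p[b].min(-1)>100))
    q=P[mm>0]; 
    if len(q): print('plate',cv2.minAreaRect(q[:,:2].astype(np.float32)),np.median(q[:,2]),len(q))
for n,bx in (('scene',(398,442,190,226)),('top',(420,472,190,240))):
    q,col=box(n,*bx); m=(q[:,2]>0.015)&(q[:,2]<0.06)&(col.min(1)>110); q=q[m]; print(n,'bowl',len(q),q.min(0),q.max(0),'rim', q[q[:,2]>0.04].min(0),q[q[:,2]>0.04].max(0))
for nm,bt,z0,z1 in (('tub',(238,272,192,226),.06,.08),('glass',(208,234,208,236),.02,.07)):
    q,_=box('top',*bt); q=q[(q[:,2]>z0)&(q[:,2]<z1)]; print(nm,len(q),q.min(0),q.max(0),q.mean(0))
# knob: dark pixels
for n,bx in (('scene',(312,346,162,200)),('top',(326,354,170,200))):
    q,col=box(n,*bx); m=(col.max(1)<60)&(q[:,2]>.18)&(q[:,2]<.3); q=q[m]; print(n,'knob',len(q),np.median(q,0),q.min(0),q.max(0))
a=S['scene'][0][110:290,190:450]; b=S['top'][0][120:300,190:480]
cv2.imwrite('pics/c.png',np.vstack([cv2.resize(a,(600,300),interpolation=2)[:,:,::-1] if 0 else cv2.resize(a,(433,300))[:,:,::-1].repeat(1,0), cv2.resize(b,(483,300))[:,:433,::-1]]))
cv2.imwrite('pics/c.png',np.hstack([cv2.resize(S['scene'][0][110:270,280:450],None,fx=2.35,fy=2.35,interpolation=2)[:376,:399,::-1],cv2.resize(S['top'][0][130:290,300:470],None,fx=2.35,fy=2.35,interpolation=2)[:376,:399,::-1]]))
E
```

```text
scene board ((0.48420798778533936, 0.36127009987831116), (0.20652291178703308, 0.3020283877849579), 4.146620273590088) 0.010818327502509125 [ 179  282  141  114 8025]
plate ((0.6476576328277588, -0.03780338913202286), (0.2272292822599411, 0.16830430924892426), 5.842271327972412) 0.007142555393748681 1374
top board ((0.48445653915405273, 0.36086905002593994), (0.20497530698776245, 0.30217376351356506), 3.4971466064453125) 0.00965589085076677 [ 176  252  118  100 6508]
plate ((0.661329448223114, -0.050737328827381134), (0.25526177883148193, 0.19220063090324402), 5.3818793296813965) 0.005880552328672003 1081
scene bowl 499 [ 0.45908935 -0.47579904  0.01500259] [ 0.59720667 -0.26960332  0.05066432] rim [ 0.45913105 -0.38016314  0.04003202] [ 0.559579   -0.26960332  0.05066432]
top bowl 462 [ 0.44831201 -0.4465889   0.01501663] [ 0.5594707  -0.27228339  0.05124641] rim [ 0.44831201 -0.38262543  0.04004161] [ 0.55856801 -0.27228339  0.05124641]
tub 402 [0.67826639 0.18478134 0.06194069] [0.75734829 0.25435271 0.07804708] [0.71867459 0.22023354 0.06968695]
glass 197 [0.69866579 0.30636697 0.02055043] [0.75018043 0.35318549 0.06959972] [0.72638878 0.33000628 0.04499329]
scene knob 439 [ 0.62239757 -0.0172074   0.2145772 ] [ 0.57910543 -0.16897965  0.18024353] [0.71485434 0.00593834 0.25823993]
top knob 290 [ 0.62584884 -0.01986234  0.21696278] [ 0.58145619 -0.04628413  0.18090264] [0.6600338  0.00186445 0.2613497 ]
```

View pics/c.png

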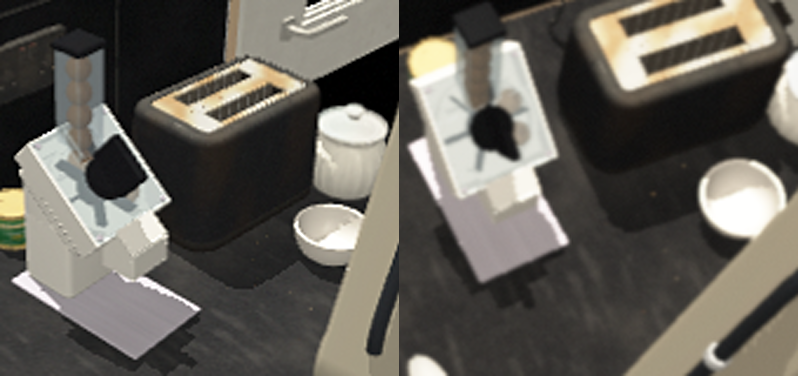

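The crop shows the knob wing end-on at scene (329,180) and top (338,186). The foot plate's free front corners are at scene (338,262) and (365,242), top (337,250) and (372,233). The bowl's handle is hidden by the arm, so I swing the arm aside.

```bash
python3 -m jog '[-0.5,0.1,0,0,0,0,1,-1,0.15,0.1,0,0,0,1,-1,0.15,0.1,0,0,0,1,-1,0.15,0.1,0,0,0,1,-1,0.15,0.1,0,0,0,1,-1,0.15,0.1,0,0,0,1,-1,0.15,0.1,0,0,0,1]'
python3 - <<'E'
from h import *
C={n:eyes.calibration(n) for n in('scene','top')}
for n,L in (('scene',((338.3,262.3),(365,241.9),(285.5,229))),('top',((336.6,250),(371.9,233),(304.7,191.7)))):
    print(n,[onz(C[n],u,v,.006).round(4) for u,v in L])
for n in C:
    p,d=eyes.read_camera(n); np.savez(f'{n}1.npz',p=p,d=d); P=cloud(C[n],d)
    m=(np.abs(P[...,0]-.5)<.16)&(np.abs(P[...,1]+.33)<.13)&(P[...,2]>.02)&(P[...,2]<.06)&(p.min(-1)>100)
    k,l,st,ce=cv2.connectedComponentsWithStats(m.astype(np.uint8)); i=1+np.argmax(st[1:,4]); q=P[l==i]; print(n,st[i],q.min(0),q.max(0))
    u,v=proj(C[n],[.505,-.327,.04]).astype(int); 
    if n=='scene': a=p[v-45:v+45,max(0,u-60):u+60]
    else: b=p[v-45:v+45,u-60:u+60]
    print(u,v)
cv2.imwrite('pics/b1.png',np.hstack([cv2.resize(x,None,fx=3.3,fy=3.3,interpolation=2)[:,:,::-1] for x in(a,b)]))
print(env.get_state()['tcp_pos'])
E
```

```text
clock: 0.68
tcp_pos: [-0.047, -0.5235, 0.2512]
orientation: [-0.0, 0.991, 0.134, 0.0]
wrist_force: [0.9, -0.6, 0.3]
finger_gap: 0.0853
grip_force: 0.0
scene [array([0.5245, 0.03  , 0.006 ]), array([ 0.536 , -0.0931,  0.006 ]), array([0.7473, 0.0506, 0.006 ])]
top [array([0.5236, 0.025 , 0.006 ]), array([ 0.5377, -0.098 ,  0.006 ]), array([0.747 , 0.0485, 0.006 ])]
scene [405 197  37  27 528] [ 0.41632235 -0.37943389  0.02011589] [ 0.56167424 -0.26981323  0.05070016]
421 207
top [428 198  36  51 532] [ 0.39006554 -0.38244872  0.02008656] [ 0.55932216 -0.27342486  0.05404498]
445 213
[-0.04474565 -0.523566    0.25091844]
```

View pics/b1.png

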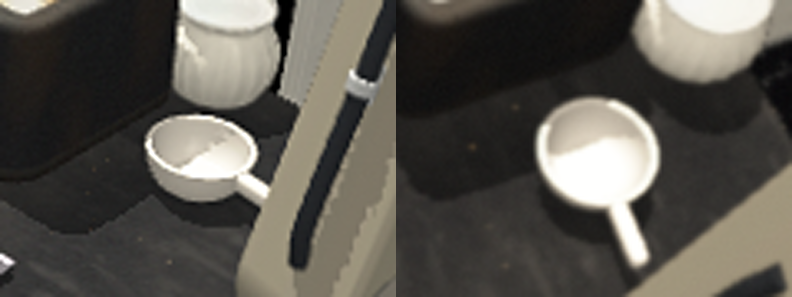

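The bowl's handle is now visible in top, from about (445,213) downward-right, pointing roughly towards the robot. Computing the pose.

```bash
python3 - <<'E'
from h import *
from scipy.optimize import least_squares
C={n:eyes.calibration(n) for n in('scene','top')}
for n in C:
    f=np.load(n+'1.npz'); P=cloud(C[n],f['d']); p=f['p']
    m=(np.abs(P[...,0]-.5)<.16)&(np.abs(P[...,1]+.33)<.13)&(P[...,2]>.02)&(P[...,2]<.06)&(p.min(-1)>90)
    q=P[m]; r=q[(q[:,2]>.041)&(q[:,0]>.45)]
    s=least_squares(lambda a:np.hypot(r[:,0]-a[0],r[:,1]-a[1])-.0525,[.505,-.327],loss='soft_l1',f_scale=.002).x
    dd=np.hypot(*(q[:,:2]-s).T); h=q[(dd>.068)&(q[:,0]<s[0])&(q[:,2]>.035)]
    v=h[:,:2].mean(0)-s; print(n,'c',s,'handle',len(h),np.degrees(np.arctan2(v[1],v[0])),h[:,2].mean(),dd.max(), 'grip',s+.09*v/np.hypot(*v), 'rim z',np.percentile(r[:,2],95))
    # image based: handle tip & ray on z=.045
    if n=='top':
        mm=(p.min(-1)>120).astype(np.uint8); u,v=proj(C[n],[.505,-.327,.04]).astype(int); 
        k,l,st,ce=cv2.connectedComponentsWithStats(mm); i=l[v,u]; print(st[i])
        v0=st[i][1]+st[i][3]-3; uu=np.where(l[v0]==i)[0]; print('tip row',v0,uu.min(),uu.max(),onz(C[n],uu.mean(),v0,.045))
s=env.get_state(); print(s['joint_pos'],s['tcp_pos'],s['orientation'])
E
```

```text
scene c [ 0.50962361 -0.33003956] handle 40 167.3372867348169 0.04316470598455956 0.14394831292330135 grip [ 0.42181264 -0.31031054] rim z 0.0570015667316218
top c [ 0.50698405 -0.33135505] handle 89 170.60174572011363 0.04209863394389612 0.1445637510586177 grip [ 0.41819211 -0.31665842] rim z 0.05791712849678394
[ 428  198   37   51 1103]
tip row 246 455 461 [ 0.39510239 -0.31188314  0.045     ]
[-1.80915571e+00  2.12344251e-01 -4.00812769e-02  1.31917903e+00
  4.59555484e-04  1.05996374e+00] [-0.04474565 -0.523566    0.25091844] [-2.92016955e-04  9.90734045e-01  1.35815452e-01  3.61708186e-04]
```

```bash
python3 -m jog '[1,0.4,0,0,0,0.46,1,1,0.4,0,0,0,0.46,1,1,0.4,0,0,0,0.46,1,1,0.4,0,0,0,0.46,1,1,0.4,0,0,0,0.46,1,1,0.4,0,0,0,0.46,1,1,0.4,0,0,0,0.46,1,1,0.4,0,0,0,0.46,1,1,0.4,0,0,0,0.46,1,1,0.4,0,0,0,0.46,1,1,0.4,0,0,0,0.46,1,1,0.4,0,0,0,0.46,1]'
python3 -m jog '[1,0.4,0,0,0,0.4,1,1,0.4,0,0,0,0.4,1,1,0.4,0,0,0,0.4,1,1,0.4,0,0,0,0.4,1,1,0.4,0,0,0,0.4,1,1,0.4,0,0,0,0.4,1,1,0.4,0,0,0,0.4,1,1,0.4,0,0,0,0.4,1,1,0.4,0,0,0,0.4,1,1,0.4,0,0,0,0.4,1,1,0.4,0,0,0,0.4,1]'
```

```text
clock: 1.78
tcp_pos: [0.1567, -0.4429, 0.2509]
orientation: [-0.0, 0.65, 0.76, 0.0]
wrist_force: [0.7, -0.2, 0.6]
finger_gap: 0.0853
grip_force: 0.0
clock: 2.7
tcp_pos: [0.3562, -0.3622, 0.2508]
orientation: [-0.0, 0.08, 0.997, 0.001]
wrist_force: [-0.8, -0.1, -0.8]
finger_gap: 0.0856
grip_force: 0.0
```

```bash
python3 -m jog '[0.3,0.24,-0.4,0,0,0,0.3,0.3,0.24,-0.6,0,0,0,0.3,0.3,0.24,-0.6,0,0,0,0.3,0.3,0.24,-0.6,0,0,0,0.3,0.3,0.24,-0.6,0,0,0,0.3]'
python3 -m jog '[0,0,-0.2,0,0,0,0.3,0,0,-0.4,0,0,0,0.3,0,0,-0.57,0,0,0,0.3,0,0,-0.57,0,0,0,0.3,0,0,-0.57,0,0,0,0.3]'
python3 -m jog '[0,0,0,0,0,0,-1,0,0,0,0,0,0,-1,0,0,0,0,0,0,-1,0,0,0,0,0,0,-1,0,0,0,0,0,0,-1,0,0,0,0,0,0,-1,0,0,0,0,0,0,-1,0,0,0,0,0,0,-1]' 80
```

```text
clock: 3.12
tcp_pos: [0.4143, -0.3111, 0.1267]
orientation: [-0.003, 0.083, 0.997, 0.003]
wrist_force: [-0.3, 0.7, -0.1]
finger_gap: 0.0553
grip_force: 0.0
clock: 3.53
tcp_pos: [0.4143, -0.315, 0.0172]
orientation: [-0.001, 0.084, 0.996, 0.001]
wrist_force: [0.4, 0.0, 1.1]
finger_gap: 0.0557
grip_force: 0.0
clock: 4.2
tcp_pos: [0.4161, -0.3169, 0.0193]
orientation: [0.001, 0.083, 0.997, -0.001]
wrist_force: [-1.7, 0.7, 7.7]
finger_gap: 0.0145
grip_force: 79.3
```

```bash
python3 -m jog '[0,0,0.05,0,0,0,-1,0,0,0.1,0,0,0,-1,0,0.1,0.1,0,0,0.01,-1,0,0.2,0.1,0,0,0.03,-1,0,0.35,0.1,0,0,0.04,-1,0,0.5,0.1,0,0,0.06,-1,0,0.65,0.1,0,0,0.08,-1,0,0.75,0.1,0,0,0.08,-1,0,0.8,0.1,0,0,0.08,-1,0,0.8,0.1,0,0,0.08,-1]'
python3 - <<'E'
from h import *
ims=[]
for n in('scene','top'):
    p,d=eyes.read_camera(n); c=eyes.calibration(n); u,v=proj(c,[.53,-.1,.08]).astype(int)
    ims.append(cv2.resize(p[v-60:v+60,u-60:u+60],None,fx=3.3,fy=3.3,interpolation=2)[:,:,::-1])
    P=cloud(c,d); m=(p.min(-1)>100)&(P[...,2]>.04)&(P[...,2]<.08)&(np.hypot(P[...,0]-.51,P[...,1]+.17)<.075)&(P[...,0]>.46); q=P[m]; print(len(q),q.min(0),q.max(0))
cv2.imwrite('pics/d.png',np.hstack(ims))
E
```

```text
clock: 5.03
tcp_pos: [0.4142, -0.1537, 0.0377]
orientation: [-0.0, -0.043, 0.999, 0.0]
wrist_force: [-0.2, -0.6, -2.9]
finger_gap: 0.0146
grip_force: 78.3
310 [ 0.46020992 -0.1991484   0.0401805 ] [ 0.55984506 -0.09785534  0.06705306]
230 [ 0.47205028 -0.1999283   0.0400291 ] [ 0.56049843 -0.09525479  0.07066297]
```

View pics/d.png

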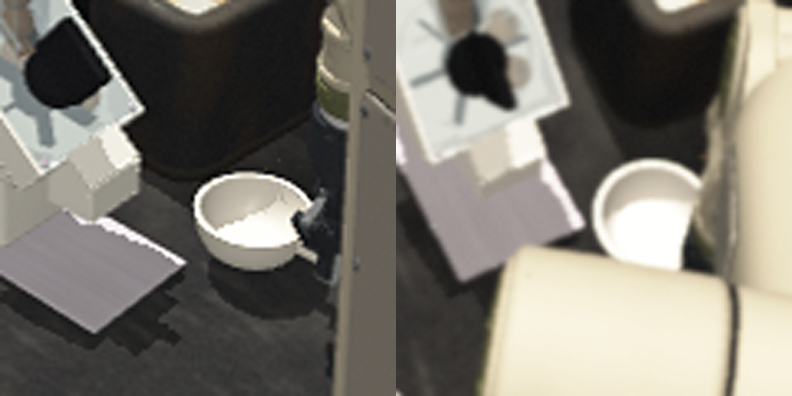

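The bowl hangs level in the gripper at scene crop (255,220), to the right of the plate. Continuing in under the spout.

```bash
python3 -m jog '[0.08,0.08,0,0,0,0,-1,0.16,0.2,0,0,0,0,-1,0.24,0.32,0,0,0,0,-1,0.32,0.42,0,0,0,0,-1,0.38,0.52,0,0,0,0,-1,0.435,0.585,0,0,0,0,-1,0.435,0.585,0,0,0,0,-1,0.435,0.585,-0.03,0,0,0,-1,0.435,0.585,-0.045,0,0,0,-1,0.435,0.585,-0.055,0,0,0,-1,0.435,0.585,-0.06,0,0,0,-1]'
```

```text
clock: 6.05
tcp_pos: [0.5008, -0.0398, 0.0255]
orientation: [-0.001, -0.041, 0.999, -0.0]
wrist_force: [-6.2, 0.7, 11.1]
finger_gap: 0.0142
grip_force: 80.5
```

```bash
python3 -m jog '[0,0,0,0,0,0,0.3,0,0,0,0,0,0,0.3,0,0,0,0,0,0,0.3,0,0,0,0,0,0,0.3,0,0,0.05,0,0,0,0.3,-0.1,0,0.25,0,0,0,0.3,-0.2,0,0.45,0,0,0,0.3,-0.3,0,0.65,0,0,0,0.3,-0.4,0,0.85,0,0,0,0.3,-0.4,0,1,0,0,0,0.3,-0.4,0,1,0,0,0,0.3,-0.4,0,1,0,0,0,0.3]'
python3 - <<'E'
from h import *
s=env.get_state(); print(s['joint_pos'],s['tcp_pos'],s['orientation'])
ims=[]
for n in('scene','top'):
    p,d=eyes.read_camera(n); np.savez(n+'2.npz',p=p,d=d); c=eyes.calibration(n); u,v=proj(c,[.59,-.03,.12]).astype(int)
    ims.append(cv2.resize(p[v-60:v+60,u-60:u+60],None,fx=3.3,fy=3.3,interpolation=2)[:,:,::-1])
cv2.imwrite('pics/e.png',np.hstack(ims))
E
```

```text
clock: 7.05
tcp_pos: [0.4234, -0.0393, 0.2289]
orientation: [0.003, -0.042, 0.999, -0.001]
wrist_force: [-0.8, -0.2, -1.0]
finger_gap: 0.0554
grip_force: 0.0
[-2.81777696e-01  1.81005692e-02 -3.16688752e-01  1.22868533e+00
  6.87627055e-05 -3.65990660e-01] [ 0.4234235  -0.03926662  0.22889044] [ 0.00348143 -0.04209389  0.99910695 -0.00113247]
```

View pics/e.png

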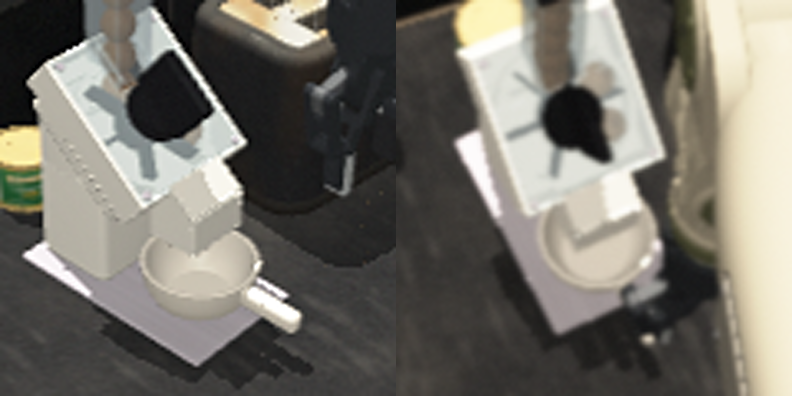

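The bowl stands on the plate under the spout (scene crop (200,275)), handle forward. The knob wing is unobstructed. Next, check the knob in its own frame.

```bash
cat >> h.py <<'E'
YAW=.1; O=np.array([.6645,-.0215,0]); c4,s4=np.cos(np.radians(40)),np.sin(np.radians(40))
Rd=np.array([[np.cos(YAW),-np.sin(YAW),0],[np.sin(YAW),np.cos(YAW),0],[0,0,1.]])
G=O+Rd@[-.057,0,.227]
K=Rd@np.array([[c4,0,-s4],[0,1,0],[s4,0,c4]])  # columns: upslope, y, axis out
E
python3 - <<'E'
from h import *
from scipy.spatial.transform import Rotation as Ro
print('G',G)
for n in('scene','top'):
    f=np.load(n+'2.npz'); c=eyes.calibration(n); P=cloud(c,f['d']); p=f['p'].astype(int)
    q=(P-G)@K; m=(p.max(-1)<70)&(np.abs(q)<.06).all(-1); q=q[m]
    print(n,len(q),np.percentile(q,[2,50,98],axis=0).round(4).tolist())
    t=q[q[:,2]>.008]; print(' top',len(t),np.percentile(t,[3,50,97],axis=0).round(4).tolist())
# tool target: z=-axis, y = +-ydisp. current y:
s=env.get_state(); w,x,y,z=s['orientation']; R0=Ro.from_quat([x,y,z,w])
for sg in(1,-1):
    Z=-K[:,2]; Y=sg*K[:,1]; X=np.cross(Y,Z); T=np.stack([X,Y,Z],1)
    rv=(Ro.from_matrix(T)*R0.inv()).as_rotvec(); print(sg,rv/np.pi,np.degrees(np.linalg.norm(rv)))
print('Z',Z,'60deg rotvec/pi',Z/3)
for st in(0,.06,.1): print(st,((G+K[:,2]*(st-.0187))-s['tcp_pos'])/.2)
E
```

```text
G [ 0.60778476 -0.0271905   0.227     ]
scene 458 [[-0.0264, -0.0, -0.0511], [0.0028, 0.009, -0.0202], [0.0327, 0.0267, 0.0139]]
 top 82 [[-0.0254, -0.0028, 0.0083], [0.003, 0.005, 0.0116], [0.0316, 0.0103, 0.0152]]
top 310 [[-0.0224, -0.0055, -0.0532], [0.0068, 0.0062, -0.0226], [0.035, 0.0239, 0.0154]]
 top 77 [[-0.023, -0.005, 0.0085], [0.009, 0.001, 0.0116], [0.0328, 0.0072, 0.0169]]
1 [ 0.02046757 -0.22106609  0.00481573] 39.971482104374644
-1 [ 0.33929913  0.03128781 -0.93516983] 179.15611021285525
Z [ 0.63957635  0.06417168 -0.76604444] 60deg rotvec/pi [ 0.21319212  0.02139056 -0.25534815]
0 [ 0.98940702  0.06380953 -0.06397937]
0.06 [0.79753411 0.04455803 0.16583397]
0.1 [0.66961884 0.03172369 0.31904286]
```

```bash
python3 -m jog '[0.1,0.01,0.15,0.003,-0.037,0.001,0.3,0.25,0.02,0.3,0.007,-0.074,0.002,0.3,0.4,0.03,0.32,0.01,-0.111,0.003,0.3,0.55,0.04,0.32,0.014,-0.148,0.003,0.3,0.67,0.04,0.32,0.017,-0.185,0.004,0.3,0.67,0.04,0.32,0.02,-0.221,0.005,0.3,0.67,0.04,0.32,0.02,-0.221,0.005,0.3,0.67,0.04,0.32,0.02,-0.221,0.005,0.3]'
python3 - <<'E'
from h import *
from scipy.spatial.transform import Rotation as Ro
s=env.get_state(); Gp=G+K@[.003,.002,0]
print(s['joint_pos'])
w,x,y,z=s['orientation']; R=Ro.from_quat([x,y,z,w]); T=np.stack([np.cross(K[:,1],-K[:,2]),K[:,1],-K[:,2]],1)
print('rot err/pi',(Ro.from_matrix(T)*R.inv()).as_rotvec()/np.pi,'tool in knob frame',(s['tcp_pos']-Gp)@K)
for st in(.03,0,-.004): print(st,((Gp+K[:,2]*(st-.0187))-s['tcp_pos'])/.2)
E
```

```text
clock: 7.82
tcp_pos: [0.5519, -0.0297, 0.2835]
orientation: [0.336, -0.046, 0.94, 0.018]
wrist_force: [0.4, -0.9, 1.0]
finger_gap: 0.0557
grip_force: 0.0
[-0.35543502 -0.24397645 -0.64225406  0.53827953  0.28432336 -0.35997127]
rot err/pi [-0.00051477 -0.00362921  0.00018734] tool in knob frame [-0.00951642  0.00109055  0.07918584]
0.03 [ 0.25390319  0.01999516 -0.22943267]
0 [ 0.34983965  0.02962091 -0.34433933]
-0.004 [ 0.36263117  0.03090434 -0.35966022]
```

```bash
python3 -m jog '[0.18,0.02,-0.22,0,0,0,0.3,0.18,0.02,-0.22,0,0,0,0.3,0.18,0.02,-0.22,0,0,0,0.3,0.18,0.02,-0.22,0,0,0,0.3,0.18,0.02,-0.22,0,0,0,0.3,0.18,0.02,-0.22,0,0,0,0.3]'
cat > t.py <<'E'
from h import *
from scipy.spatial.transform import Rotation as Ro
import sys
s=env.get_state(); Gp=G+K@[.003,.002,0]
print(s['joint_pos'])
w,x,y,z=s['orientation']; R=Ro.from_quat([x,y,z,w]); T=np.stack([np.cross(K[:,1],-K[:,2]),K[:,1],-K[:,2]],1)
print('rot of tool in own axes, deg',np.degrees((Ro.from_matrix(T).inv()*R).as_rotvec()),'tool in knob frame',(s['tcp_pos']-Gp)@K)
for st in(.03,0): print(st,((Gp+K[:,2]*(st-.0187))-s['tcp_pos'])/.2)
print(s['wrist_force'],s['ft_torque'],s['clock'])
E
python3 t.py
```

```text
clock: 8.32
tcp_pos: [0.5931, -0.0272, 0.2475]
orientation: [0.342, -0.047, 0.938, 0.016]
wrist_force: [0.3, -0.3, -0.0]
finger_gap: 0.0557
grip_force: 0.0
[-0.31384098 -0.13940759 -0.66677761  0.3869382   0.26005614 -0.32590722]
rot of tool in own axes, deg [ 0.10053998 -0.04784577 -0.09821989] tool in knob frame [-0.00100608 -0.00058472  0.02509874]
0.03 [ 0.04766915  0.00772115 -0.04961877]
0 [ 0.1436056   0.0173469  -0.16452543]
[ 0.29581781 -0.29556041 -0.01642751] [-0.09008425  0.58413261 -0.03483362] 8.3167
```

```bash
python3 -m jog '[0.07,0.01,-0.08,0,0,0,0.3,0.145,0.017,-0.165,0,0,0,0.3,0.145,0.017,-0.165,0,0,0,0.3,0.145,0.017,-0.165,0,0,0,-1,0.145,0.017,-0.165,0,0,0,-1,0.145,0.017,-0.165,0,0,0,-1,0.145,0.017,-0.165,0,0,0,-1,0.145,0.017,-0.165,0,0,0,-1,0.145,0.017,-0.165,0,0,0,-1,0.145,0.017,-0.165,0,0,0,-1]' 100; python3 t.py
```

```text
clock: 9.15
tcp_pos: [0.6211, -0.0252, 0.2143]
orientation: [0.342, -0.046, 0.938, 0.015]
wrist_force: [-3.4, -5.8, 2.2]
finger_gap: 0.0126
grip_force: 97.5
[-0.28655999 -0.05165905 -0.68125211  0.27791992  0.24014232 -0.30219085]
rot of tool in own axes, deg [ 0.29637984 -0.05968296 -0.03215819] tool in knob frame [-0.00081337 -0.001346   -0.01836893]
0.03 [-0.09244979 -0.00251213  0.11625272]
0 [0.00348667 0.00711363 0.00134605]
[-3.37092343 -5.75953764  2.2453174 ] [-0.58461697  0.76660094 -0.49185442] 9.15
```

```bash
python3 -m jog '[0,0,0,0.0178,0.0018,-0.0213,-1,0,0,0,0.0355,0.0036,-0.0426,-1,0,0,0,0.0533,0.0053,-0.0638,-1,0,0,0,0.0711,0.0071,-0.0851,-1,0,0,0,0.0888,0.0089,-0.1064,-1,0,0,0,0.1066,0.0107,-0.1277,-1,0,0,0,0.1244,0.0125,-0.149,-1,0,0,0,0.1421,0.0143,-0.1702,-1,0,0,0,0.1599,0.016,-0.1915,-1,0,0,0,0.1777,0.0178,-0.2128,-1,0,0,0,0.1954,0.0196,-0.2341,-1,0,0,0,0.2132,0.0214,-0.2553,-1]'; python3 t.py
python3 -m jog '[0,0,0,0,0,0,-1,0,0,0,0,0,0,-1,0,0,0,0,0,0,-1,0,0,0,0,0,0,-1,0,0,0,0,0,0,-1,0,0,0,0,0,0,-1]'; python3 t.py
python3 - <<'E'
from h import *
ims=[]
for n in('scene','top'):
    p,d=eyes.read_camera(n); c=eyes.calibration(n); u,v=proj(c,[.59,-.03,.12]).astype(int)
    ims.append(cv2.resize(p[v-60:v+60,u-60:u+60],None,fx=3.3,fy=3.3,interpolation=2)[:,:,::-1])
cv2.imwrite('pics/f.png',np.hstack(ims))
E
```

```text
clock: 10.15
tcp_pos: [0.6213, -0.0247, 0.2145]
orientation: [0.288, 0.43, 0.835, 0.185]
wrist_force: [-2.7, -2.6, 1.5]
finger_gap: 0.0122
grip_force: 97.5
[-0.28704388 -0.05129972 -0.68051657  0.27879937  0.24278562  0.74837354]
rot of tool in own axes, deg [ 0.10521491 -0.15538601 60.18869061] tool in knob frame [-0.00053869 -0.00091967 -0.01838767]
0.03 [-0.09334374 -0.00474416  0.11544168]
0 [0.00259271 0.00488159 0.00053501]
[-2.70571129 -2.61232804  1.49998651] [-0.57530458  0.54055769 -0.36506125] 10.15
clock: 10.65
tcp_pos: [0.6213, -0.0247, 0.2145]
orientation: [0.289, 0.427, 0.837, 0.184]
wrist_force: [-5.4, -3.8, 5.2]
finger_gap: 0.0125
grip_force: 98.2
[-0.28699406 -0.05124383 -0.68048765  0.27873463  0.24272389  0.74166821]
rot of tool in own axes, deg [ 0.10713899 -0.15693601 59.80179844] tool in knob frame [-0.0005139  -0.00092047 -0.01841083]
0.03 [-0.09351265 -0.00475712  0.11545073]
0 [0.00242381 0.00486863 0.00054406]
[-5.39041929 -3.80488075  5.24785958] [-0.60556651  0.61478775 -0.55663289] 10.65
```

View pics/f.png

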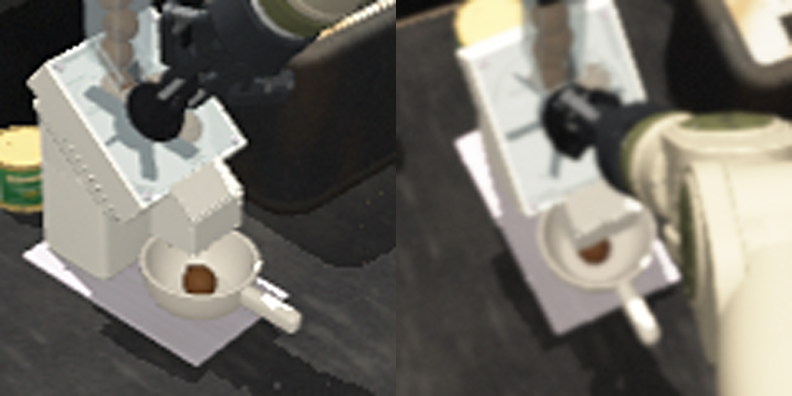

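One walnut lies in the bowl (scene crop (200,278)) and the knob has turned one click. Two more clicks, pausing after each.

```bash
python3 -m jog '[0,0,0,0.0178,0.0018,-0.0213,-1,0,0,0,0.0355,0.0036,-0.0426,-1,0,0,0,0.0533,0.0053,-0.0638,-1,0,0,0,0.0711,0.0071,-0.0851,-1,0,0,0,0.0888,0.0089,-0.1064,-1,0,0,0,0.1066,0.0107,-0.1277,-1,0,0,0,0.1244,0.0125,-0.149,-1,0,0,0,0.1421,0.0143,-0.1702,-1,0,0,0,0.1599,0.016,-0.1915,-1,0,0,0,0.1777,0.0178,-0.2128,-1,0,0,0,0.1954,0.0196,-0.2341,-1,0,0,0,0.2132,0.0214,-0.2553,-1]'
python3 -m jog '[0,0,0,0,0,0,-1,0,0,0,0,0,0,-1,0,0,0,0,0,0,-1,0,0,0,0,0,0,-1,0,0,0,0,0,0,-1,0,0,0,0,0,0,-1]'; python3 t.py
python3 -m jog '[0,0,0,0.0178,0.0018,-0.0213,-1,0,0,0,0.0355,0.0036,-0.0426,-1,0,0,0,0.0533,0.0053,-0.0638,-1,0,0,0,0.0711,0.0071,-0.0851,-1,0,0,0,0.0888,0.0089,-0.1064,-1,0,0,0,0.1066,0.0107,-0.1277,-1,0,0,0,0.1244,0.0125,-0.149,-1,0,0,0,0.1421,0.0143,-0.1702,-1,0,0,0,0.1599,0.016,-0.1915,-1,0,0,0,0.1777,0.0178,-0.2128,-1,0,0,0,0.1954,0.0196,-0.2341,-1,0,0,0,0.2132,0.0214,-0.2553,-1]'
python3 -m jog '[0,0,0,0,0,0,-1,0,0,0,0,0,0,-1,0,0,0,0,0,0,-1,0,0,0,0,0,0,-1,0,0,0,0,0,0,-1,0,0,0,0,0,0,-1]'; python3 t.py
python3 - <<'E'
from h import *
ims=[]
for n in('scene','top'):
    p,d=eyes.read_camera(n); c=eyes.calibration(n); u,v=proj(c,[.59,-.03,.12]).astype(int)
    ims.append(cv2.resize(p[v-60:v+60,u-60:u+60],None,fx=3.3,fy=3.3,interpolation=2)[:,:,::-1])
cv2.imwrite('pics/g.png',np.hstack(ims))
E
```

```text
clock: 11.75
tcp_pos: [0.622, -0.0241, 0.2149]
orientation: [0.157, 0.789, 0.51, 0.306]
wrist_force: [-4.6, -8.4, 4.3]
finger_gap: 0.0123
grip_force: 144.1
clock: 12.25
tcp_pos: [0.6223, -0.0242, 0.2141]
orientation: [0.157, 0.788, 0.511, 0.305]
wrist_force: [1.6, -5.9, 4.7]
finger_gap: 0.0125
grip_force: 151.0
[-0.28710822 -0.0492732  -0.68088117  0.27539081  0.24558469  1.78908912]
rot of tool in own axes, deg [ -0.17127274  -0.13750021 119.80572458] tool in knob frame [ 1.26615470e-05 -5.06514970e-04 -1.93541831e-02]
0.03 [-0.09832954 -0.00732057  0.11737164]
0 [-0.00239309  0.00230518  0.00246497]
[ 1.6128589  -5.93608764  4.73385443] [-0.65021157 -0.35857204 -0.72501792] 12.25
clock: 13.25
tcp_pos: [0.621, -0.0251, 0.2124]
orientation: [-0.016, 0.938, 0.045, 0.342]
wrist_force: [0.1, -8.0, 0.8]
finger_gap: 0.0122
grip_force: 155.3
clock: 13.75
tcp_pos: [0.6212, -0.0251, 0.2125]
orientation: [-0.015, 0.938, 0.047, 0.342]
wrist_force: [1.2, -7.5, 2.4]
finger_gap: 0.0123
grip_force: 155.9
[-0.28792032 -0.04921168 -0.68392254  0.273771    0.24326384  2.83675416]
rot of tool in own axes, deg [-9.60090909e-02 -2.50856403e-01  1.79888808e+02] tool in knob frame [-0.00199491 -0.00126183 -0.0198259 ]
0.03 [-0.09256402 -0.00294657  0.12563062]
0 [0.00337243 0.00667918 0.01072396]
[ 1.18209634 -7.46675013  2.38366317] [-1.18822161  0.24004088 -0.8996233 ] 13.75
```

View pics/g.png

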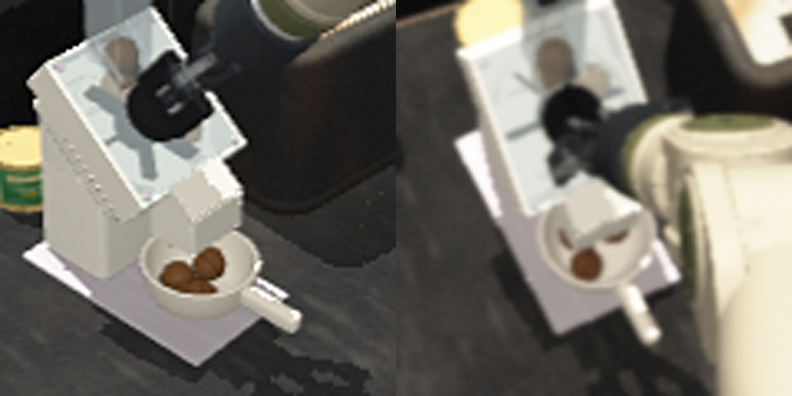

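Three walnuts are in the bowl (scene crop (177,273), (209,263), (203,287)); wing at 179.9°. Release and retreat along the axis.

```bash
python3 -m jog '[0,0,0,0,0,0,0.3,0,0,0,0,0,0,0.3,0,0,0,0,0,0,0.3,0,0,0,0,0,0,0.3,-0.06,-0.006,0.08,0,0,0,0.3,-0.16,-0.016,0.19,0,0,0,0.3,-0.26,-0.026,0.31,0,0,0,0.3,-0.35,-0.035,0.42,0,0,0,0.3,-0.35,-0.035,0.42,0,0,0,0.3,-0.35,-0.035,0.42,0,0,0,0.3]'
python3 -m jog '[-0.12,-0.01,0,-0.004,0.037,0,0.3,-0.24,-0.02,0,-0.007,0.074,0,0.3,-0.36,-0.03,0,-0.011,0.111,0,0.3,-0.48,-0.03,0,-0.015,0.148,0,0.3,-0.6,-0.03,0,-0.018,0.185,0,0.3,-0.65,-0.03,-0.1,-0.022,0.221,0,0.3,-0.65,-0.03,-0.2,-0.022,0.221,0,0.3,-0.65,-0.03,-0.3,-0.022,0.221,0,0.3,-0.65,-0.03,-0.3,-0.022,0.221,0,0.3,-0.65,-0.03,-0.3,-0.022,0.221,0,0.3]'
python3 - <<'E'
from h import *
from scipy.spatial.transform import Rotation as Ro
s=env.get_state(); w,x,y,z=s['orientation']; R=Ro.from_quat([x,y,z,w]).as_matrix(); print(s['joint_pos'],s['tcp_pos'],R.round(4))
for n in('scene','top'):
    p,d=eyes.read_camera(n); c=eyes.calibration(n); P=cloud(c,d); q=(P-G)@K; pi=p.astype(int)
    t=q[(pi.max(-1)<70)&(np.abs(q)<.05).all(-1)&(q[...,2]>.006)]; print(n,'knob top',len(t),np.degrees(np.arctan2(*np.linalg.svd(t[:,:2]-t[:,:2].mean(0))[2][0][::-1])) if len(t)>5 else 0)
    m=(np.hypot(P[...,0]-.5,P[...,1]+.039)<.025)&(P[...,2]>.035)&(P[...,2]<.065)&(pi.min(-1)>100); h=P[m]; print('handle',len(h),h.mean(0) if len(h) else 0,h.max(0) if len(h) else 0)
E
```

```text
clock: 14.68
tcp_pos: [0.551, -0.0304, 0.2982]
orientation: [-0.017, 0.938, 0.048, 0.344]
wrist_force: [0.3, 0.0, -0.3]
finger_gap: 0.0554
grip_force: 0.0
clock: 15.52
tcp_pos: [0.4199, -0.0358, 0.2343]
orientation: [-0.002, 0.999, 0.051, -0.002]
wrist_force: [-0.8, 0.1, 0.1]
finger_gap: 0.0554
grip_force: 0.0
[-2.77443888e-01  1.80218086e-02 -3.03400841e-01  1.25351919e+00
  2.06337181e-03  2.76230846e+00] [ 0.41987502 -0.03575074  0.2343049 ] [[ 0.9948  0.1017 -0.0034]
 [ 0.1017 -0.9948  0.0031]
 [-0.0031 -0.0035 -1.    ]]
scene knob top 95 179.98912909459196
handle 106 [ 0.49883268 -0.03457449  0.04726646] [ 0.52349099 -0.02757081  0.05508441]
top knob top 91 177.8550512483156
handle 6 [ 0.47953986 -0.03759707  0.04360964] [ 0.48114187 -0.03484493  0.04632168]
```

```bash
python3 -m jog '[0.1,0,-0.2,0,0,0,0.3,0.2,-0.005,-0.4,0,0,0,0.3,0.3,-0.01,-0.6,0,0,0,0.3,0.4,-0.015,-0.8,0,0,0,0.3,0.405,-0.015,-0.9,0,0,0,0.3,0.405,-0.015,-1,0,0,0,0.3,0.405,-0.015,-1,0,0,0,0.3,0.405,-0.015,-1,0,0,0,0.3]'
python3 -m jog '[0,0,-0.04,0,0,0,0.3,0,0,-0.04,0,0,0,0.3,0,0,-0.04,0,0,0,-1,0,0,-0.04,0,0,0,-1,0,0,-0.04,0,0,0,-1,0,0,-0.04,0,0,0,-1,0,0,-0.04,0,0,0,-1,0,0,-0.04,0,0,0,-1,0,0,-0.04,0,0,0,-1]' 80
```

```text
clock: 16.28
tcp_pos: [0.5017, -0.0393, 0.0366]
orientation: [-0.001, 0.999, 0.051, 0.0]
wrist_force: [0.3, -0.2, -0.5]
finger_gap: 0.0554
grip_force: 0.0
clock: 17.03
tcp_pos: [0.5024, -0.0397, 0.0292]
orientation: [-0.0, 0.999, 0.05, 0.001]
wrist_force: [-1.4, -1.0, 6.3]
finger_gap: 0.0142
grip_force: 79.5
```

```bash
python3 -m jog '[0,0,0.025,0,0,0,-1,0,0,0.05,0,0,0,-1,-0.04,0,0.05,0,0,0,-1,-0.1,0,0.05,0,0,0,-1,-0.16,0,0.05,0,0,0,-1,-0.23,0,0.05,0,0,0,-1,-0.3,0,0.05,0,0,0,-1,-0.37,0,0.05,0,0,0,-1,-0.44,0,0.05,0,0,0,-1,-0.5,0,0.06,0,0,0,-1,-0.54,0,0.08,0,0,0,-1,-0.56,0,0.1,0,0,0,-1]'
python3 - <<'E'
from h import *
s=env.get_state(); print(s['joint_pos'],s['tcp_pos'])
p,d=eyes.read_camera('scene'); c=eyes.calibration('scene'); u,v=proj(c,[.5,-.03,.08]).astype(int)
cv2.imwrite('pics/h.png',cv2.resize(p[v-70:v+70,u-70:u+70],None,fx=3.3,fy=3.3,interpolation=2)[:,:,::-1])
E
```

```text
clock: 18.03
tcp_pos: [0.388, -0.039, 0.0483]
orientation: [-0.001, 0.999, 0.05, -0.0]
wrist_force: [0.6, 0.3, -2.4]
finger_gap: 0.0142
grip_force: 78.3
[-3.08382652e-01  1.15953712e-01 -6.96877788e-01  7.58841551e-01
  1.96987418e-03  2.73225054e+00] [ 0.38795298 -0.0389991   0.04834702]
```

View pics/h.png

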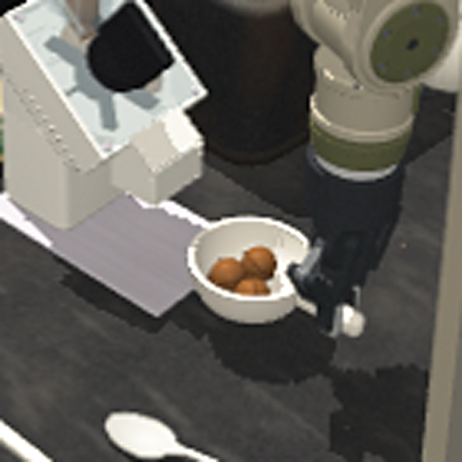

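The bowl is held level with three walnuts, clear of the spout (crop (245,268)). Swing to the board.

```bash
python3 -m jog '[0,0.02,0.03,0,0,0,-1,0,0.06,0.06,0,0,0.006,-1,0,0.13,0.1,0,0,0.014,-1,0.01,0.21,0.1,0,0,0.024,-1,0.02,0.3,0.1,0,0,0.034,-1,0.03,0.39,0.1,0,0,0.044,-1,0.03,0.48,0.1,0,0,0.054,-1,0.03,0.57,0.1,0,0,0.064,-1,0.03,0.66,0.1,0,0,0.074,-1,0.03,0.74,0.1,0,0,0.084,-1,0.03,0.8,0.1,0,0,0.09,-1,0.03,0.83,0.1,0,0,0.095,-1]'
python3 -m jog '[0,0.03,0,0,0,0,-1,0,0.08,0,0,0,0.006,-1,0,0.15,0,0,0,0.014,-1,0.01,0.23,0,0,0,0.024,-1,0.02,0.32,0,0,0,0.034,-1,0.03,0.41,0,0,0,0.044,-1,0.03,0.5,0,0,0,0.054,-1,0.03,0.59,0,0,0,0.064,-1,0.03,0.68,0,0,0,0.074,-1,0.03,0.77,0,0,0,0.084,-1,0.03,0.83,0,0,0,0.09,-1,0.03,0.86,0,0,0,0.095,-1]'
python3 - <<'E'
from h import *
s=env.get_state(); print(s['joint_pos'],s['tcp_pos'],s['orientation'])
for n in('scene','top'):
    p,d=eyes.read_camera(n); c=eyes.calibration(n); P=cloud(c,d)
    m=(np.hypot(P[...,0]-.47,P[...,1]-.36)<.085)&(P[...,2]>.06)&(P[...,2]<.13)&(p.min(-1)>90); q=P[m]; print(n,len(q),q.min(0),q.max(0))
E
```

```text
clock: 19.08
tcp_pos: [0.3966, 0.1288, 0.069]
orientation: [-0.001, 0.98, 0.2, 0.001]
wrist_force: [-0.1, -0.5, -3.2]
finger_gap: 0.0143
grip_force: 78.3
clock: 20.08
tcp_pos: [0.4021, 0.3002, 0.0684]
orientation: [-0.001, 0.939, 0.343, 0.001]
wrist_force: [-0.3, -0.4, -3.2]
finger_gap: 0.0146
grip_force: 78.3
[ 4.79849442e-01  2.84896275e-01 -4.16349042e-01  8.67684633e-01
  2.01759026e-03  2.92109065e+00] [0.40214856 0.30015385 0.06838468] [-1.12099592e-03  9.39311234e-01  3.43063429e-01  7.94905148e-04]
scene 1063 [0.39961591 0.30286895 0.0600185 ] [0.52352579 0.41224671 0.09526118]
top 302 [0.41602445 0.33913333 0.06000954] [0.51846262 0.4091885  0.09735958]
```

```bash
python3 -m jog '[0,0,-0.04,0,0,0,-1,0,0,-0.08,0,0,0,-1,0,0,-0.11,0,0,0,-1,0,0,-0.14,0,0,0,-1,0,0,-0.155,0,0,0,-1,0,0,-0.165,0,0,0,-1,0,0,-0.172,0,0,0,-1,0,0,-0.177,0,0,0,-1,0,0,-0.177,0,0,0,-1]'
```

```text
clock: 20.93
tcp_pos: [0.4014, 0.2979, 0.0342]
orientation: [-0.0, 0.94, 0.342, 0.0]
wrist_force: [-5.7, -4.2, 11.8]
finger_gap: 0.0146
grip_force: 80.4
```

Contact with the board. Release, rise, check.

```bash
python3 -m jog '[0,0,0,0,0,0,0.3,0,0,0,0,0,0,0.3,0,0,0,0,0,0,0.3,0,0,0,0,0,0,0.3,0,0,0.06,0,0,0,0.3,0,0,0.2,0,0,0,0.3,-0.05,-0.05,0.4,0,0,0,0.3,-0.1,-0.2,0.6,0,0,0,0.3,-0.1,-0.4,0.8,0,0,0,0.3,-0.1,-0.6,1,0,0,0,0.3,-0.1,-0.6,1,0,0,0,0.3,-0.1,-0.6,1,0,0,0,0.3]'
python3 - <<'E'
from h import *
for n in('scene','top'):
    p,d=eyes.read_camera(n); c=eyes.calibration(n); P=cloud(c,d)
    m=(np.hypot(P[...,0]-.467,P[...,1]-.356)<.066)&(P[...,2]>.049)&(P[...,2]<.075); q=P[m]; print(n,len(q),q.min(0),q.max(0))
    cv2.imwrite('pics/i_%s.png'%n,p[:,:,::-1])
E
```

```text
clock: 21.93
tcp_pos: [0.3844, 0.1762, 0.2385]
orientation: [0.0, 0.94, 0.34, 0.005]
wrist_force: [0.6, 1.5, 0.1]
finger_gap: 0.0559
grip_force: 0.0
scene 526 [0.41262104 0.30092811 0.04901499] [0.52329055 0.4104544  0.06203652]
top 325 [0.41576975 0.29936591 0.04907657] [0.52472695 0.40712029 0.06818032]
```

View pics/i_scene.png

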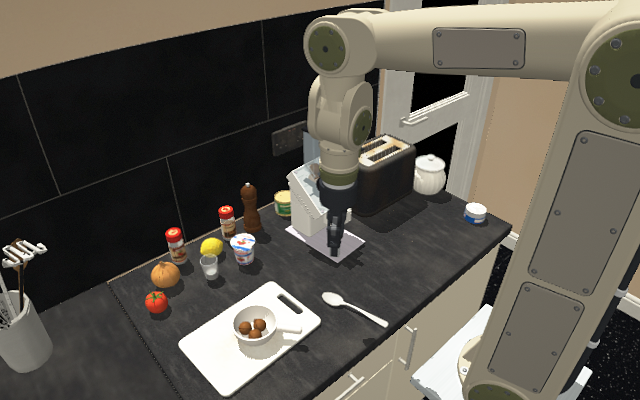

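The bowl stands upright on the board at (255,325) with three walnuts. The tub (243,248) and glass (209,266) have not moved.

```bash
python3 -c "
from workcell import env
print(env.hand_in())"
```

```text
the job is handed in; nothing more can be done
None
```

The job is handed in at about 22 s on the robot's clock: the bowl stands on the chopping board with three walnuts in it, the knob rests in its third click, and the tub and glass look unmoved in the last picture. The hand-in gave no verdict.

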